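# Hold the reference glass in the beam of the oil clarity meter

### The arm

A 6-joint arm with a two-finger parallel gripper is mounted at the origin on the work surface. World frame = base frame: x ahead of the robot, y to its left, z up, the work surface at z = 0. Lengths are in m, angles in rad, forces in N, time in s.
With the tool pointing down it reaches from about 0.325 to 0.75 m from the base axis. Payload 7.6 kg.
Tool frame: the origin (TCP) lies at the very end of the fingers, on their centre line; the grasp point (between the pads) lies 19 mm behind it; z points along the fingers, y is the line along which they close (so a half turn about z gives the same grasp; the last joint's range is limited). The gripper opens to 85 mm and grips with 20 to 120 N. Pads are 22 mm wide; open, the fingers measure 114 mm over their backs; the gripper's body (76 mm by 85 mm) begins 54 mm behind the grasp point. The pads swing forward as they close: fully open they stand 13 mm farther back than shut.
Start: joints at [1.107, 0.052, 1.401, -0, 1.689, -0.07], TCP at [0.201, 0.485, 0.231] pointing down, gripper open.
Joint ranges: [-2.9, 2.9], [-0.91, 2.17], [0.12, 2.37], [-1.06, 4.2], [0.26, 2.73], [-2.93, 2.93]. Speed limits (rad/s): [2.57, 2.57, 3.01, 3.14, 3.14, 3.14].

### API

Orientations are given as a 3x3 rotation matrix whose columns are the frame's x, y, z axes.
In Python, from station import robot gives the robot as it stands.
- The arm moves only by the tool step_arm, never from a script. Its argument "increments" is a list of rows, each an object with "hand": the closure, from 0 (fully open) to 1 (shut); "xyz": the shift along the world's x, y, z in cm, a list of three; "roll": the turn about the world's z in degrees. A call has 1 to 5 rows; each row shifts and turns the commanded pose from where the row before left it; what a row does not reach is not made up. A row lasts 1/10 s, in which the tool goes at most 50 mm and 8.59 degrees, less where a joint would pass 70% of its speed; a pose out of reach is approached as far as the arm can. A call with a gripper value outside its range is refused whole. The fingers move at their own pace and stop on an object; "newtons" is the grip in N (left out, the last holds). Time passes only in rows, so rows that do not move let the fingers close. It gives the time, the measured TCP pose, the force, the opening and the grip force at its end, in the units of the state.
- robot.observe(): the state, without advancing time (a new reading comes with each control period).
- robot.snapshot(name): name is "side" or "top"; returns the picture (400x640x3 uint8, blue, green, red); there is no depth.
- robot.camera_info(name): a dict with "K" (3x3 intrinsics, pixels), "distortion" ([k1, k2, p1, p2, k3] as OpenCV has them; the pictures are not rectified), "world_from_camera" (4x4, takes a point from camera to world coordinates). Camera axes: x right, y down, z forward; pixel columns grow to the right and rows downward; lengths in m; the calibration is good to about 2 mm. A picture is of the moment at which its call begins. camera_info takes no time and is no camera call.
- robot.close_job(): hands the job in; it is judged then, once.
The state is a dict: "clock": time; "joints": joint angles; "joint_vel": joint speeds; "effort": joint torques, N m; "eef_pos": TCP position; "ee_rot": TCP orientation; "contact_force": force on the tool from outside, world axes, zero at the start; "wrist_torque": the same for the moment, N m; "finger_gap": finger opening in m; "grip_force": force on a finger pad.
Only numpy, scipy, OpenCV 4.12 (cv2) and the standard library are available. Lean on these libraries where they do the work, as an engineer would, in place of code of your own. Each camera call takes 0.05 s, during which the arm holds its last target. There are 200 camera calls.

### The job

Check the oil clarity meter with its glass reference block: slide the block forward along its lane of the dock until its foot is out from under the overhanging lips, lift it out without forcing it, and lower it from above into the gap between the meter's two housings. Grip it by its two narrow frosted faces only, never on the broad clear ones, and do not bump the meter or disturb the other things on the bench. Finish while still holding it there, still and upright, touching neither the meter nor anything else but the gripper, with the middle of its window on the beam and its broad clear faces square to the beam, so that the light passes through them.

Things in the scene. Friction and masses are not known exactly. Their poses are not given: they have to be found in the camera images.
- block_mid (a point): Centre, half-way up, of the loose glass reference block (0.14 kg): an upright glass bar on an aluminium foot, 110 mm tall in all; z up. Glass 16 mm thick along its x, 28 mm wide along its y. The narrow faces (16 mm, looking to +y and -y, 28 mm apart) are frosted and may be gripped; the broad faces (28 mm, looking to +x and -x) are clear and must not be touched.
- block: The whole block; origin at the centre of its foot's underside, axes as block_mid (55 mm above). Foot: 24 mm along x, 48 mm along y, 6 mm thick. Gripped in its upper third (25 to 35 mm above block_mid), the fingers stay above the meter's housings.
- block_window (a point): The middle of the block's window, which belongs on the beam: the point on the block's centre line 32 mm above the foot's underside (23 mm below block_mid). Axes as block_mid.
- clear_glass: The clear glass core of the block, showing at its two broad faces and top; origin and axes as block.
- frost_left: The frosted narrow face on the block's +y side; origin and axes as block.
- frost_right: The frosted narrow face on the block's -y side; origin and axes as block.
- dock: Fixed flat metal dock, 100 (x) by 196 (y) by 19.5 mm high; origin at the centre of its underside, z up. Two lanes, channels 54 mm wide with floor 6 mm above the bench, run along its x at y = +45 and -45 mm; the block stands in either one, the plug in the other, each with its x along the dock's x (or up to 3 degrees off). Lanes are open at the front, x = -50 mm.
- lip_edge (a point): Front edge of the dock's lips, 10 mm in front of the dock's centre, 19.5 mm above the bench; axes as the dock's. Behind it, to the rear stop 54 mm on, lips overhang the lanes 3.5 mm above the foot with a 36 mm slot for the glass: no lifting out there. Block starts with its centre 18 to 38 mm behind this edge, slides lightly, lifts out when its centre is some 21 mm in front of it.
- meter: Fixed grey clarity meter; origin at the centre of its underside, z up. Base 130 (x) by 250 (y) by 12 mm thick. On it two box housings, lamp at +y and sensor at -y (display on top), 100 mm along x, tops 78 mm above the bench. Gap between them 40 mm wide (y -20 to +20 mm), open above and at both x ends, floor 12 mm above the bench.
- beam (a point): Middle of the light beam, in the gap half-way between the round apertures in the two housings, 55 mm above the bench. The beam runs along this point's y (the meter's y); z up.
- plug: Blanking plug in the dock's other lane: the same foot plate with a short round steel post, 22 mm in diameter, 46 mm high in all; origin at the centre of its underside. Leave it alone.
- tin: Small round jar with a steel lid, 54 mm in diameter and 45 mm high, standing just behind the dock; origin at the centre of its underside. Leave it alone.
- screwdriver: Screwdriver about 160 mm long lying behind the meter. Leave it alone.
- wrench: Wrench about 180 mm long lying flat to the robot's right. Leave it alone.
- spray: Spray can, 52 mm in diameter and 160 mm high, standing to the robot's left; origin at the centre of its underside. Leave it alone.
- oil: Oil bottle, 64 mm in diameter and 170 mm high, standing to the robot's right; origin at the centre of its underside. Leave it alone.
- socket: Steel socket, a ring 28 mm in diameter and 30 mm high, standing to the left; origin at the centre of its underside. Leave it alone.

How it is judged:
By the outcome, as a careful person would: the job done as asked, in the order asked, and still so for the second after the job is handed in, while the arm keeps its last pose, push and grip.
It also fails if it takes over 45 s, if anything falls off the work surface, if the arm or the gripper's body presses on something with over 40 N, if the wrist force passes 120 N, or if a joint passes its speed limit or range.

## Working session

There is one attempt and no reset: what is moved stays moved. The work goes in short steps, Python scripts to look and compute and a tool call to move; the robot and the scene stay as the last step left them, time stands still between calls to the robot, and variables do not carry over. Pictures are saved under pics/ and viewed, at most 10 in all, crops included, and the job is handed in when it is done.

Besides the shell and the picture viewer there is one more tool, called after ">>>" in YAML: its name, and indented under it one key for each argument. step_arm: Moves the arm, as the interface text tells. Its arguments: {"type":"object","properties":{"increments":{"type":"array"},"newtons":{"type":"number"}},"required":["increments"]}

```bash
mkdir -p pics; python3 - <<'E'
from station import robot
import cv2,numpy as np
for n in("top","side"):
    cv2.imwrite(f"pics/{n}0.png",robot.snapshot(n)); c=robot.camera_info(n)
    print(n,np.round(c["K"],1).tolist(),np.round(c["distortion"],4),np.round(c["world_from_camera"],3).tolist())
o=robot.observe();print(o)
E
```

```text
top [[372.1, 0.0, 315.2], [0.0, 372.1, 205.4], [0.0, 0.0, 1.0]] [0.0197 0.     0.     0.     0.    ] [[0.007, -0.984, 0.178, 0.318], [-1.0, -0.006, 0.006, -0.003], [-0.005, -0.178, -0.984, 1.359], [0.0, 0.0, 0.0, 1.0]]
side [[419.4, 0.0, 314.8], [0.0, 419.4, 200.6], [0.0, 0.0, 1.0]] [0.0181 0.     0.     0.     0.    ] [[-0.892, -0.25, 0.377, 0.056], [-0.452, 0.461, -0.764, 1.017], [0.017, -0.851, -0.524, 0.776], [0.0, 0.0, 0.0, 1.0]]
{'clock': 0.1, 'joints': array([ 1.10669529e+00,  5.27954097e-02,  1.40158761e+00, -1.99384247e-05,
        1.68860032e+00, -7.03134903e-02]), 'joint_vel': array([ 0.00119897, -0.00179899, -0.00169274, -0.00046082,  0.00061044,
       -0.00026661]), 'effort': array([ 8.69387313e-04, -3.82582819e+01, -3.60983884e+01, -1.05346171e-04,
        4.75979643e-03,  7.12351198e-05]), 'eef_pos': array([0.20131189, 0.48459155, 0.23056329]), 'ee_rot': array([[-9.23461531e-01,  3.83690545e-01, -6.04787609e-04],
       [ 3.83691013e-01,  9.23460685e-01, -1.25243989e-03],
       [ 7.79482360e-05, -1.38863163e-03, -9.99999033e-01]]), 'contact_force': array([-0.49347129, -0.5597803 ,  0.56957184]), 'wrist_torque': array([ 0.03440767,  0.01336274, -0.00271532]), 'grip_force': 0.0, 'finger_gap': 0.08531985761632974}
```

View pics/top0.png

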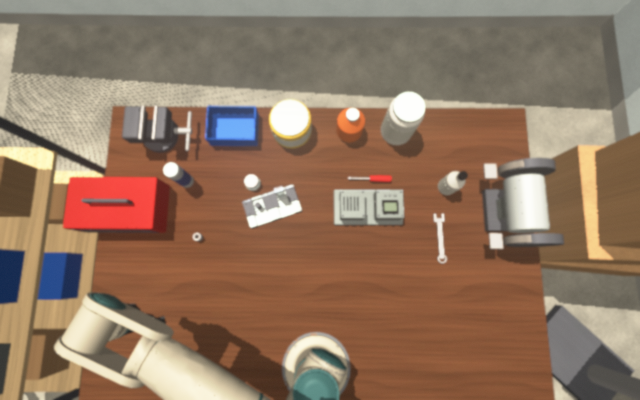

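View pics/side0.png

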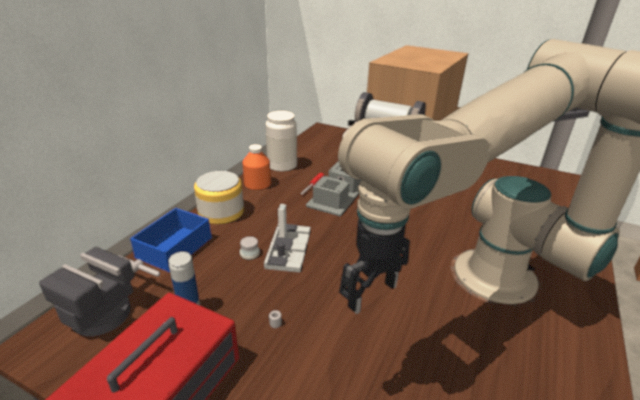

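```bash
cat > h.py <<'E'
from station import robot
import cv2,numpy as np
def cam(n):
    c=robot.camera_info(n);T=np.linalg.inv(c["world_from_camera"])
    return np.array(c["K"]),np.array(c["distortion"]),np.array(c["world_from_camera"]),T
def proj(n,P):
    K,d,W,T=cam(n)
    return cv2.projectPoints(np.array(P,float).reshape(-1,3),cv2.Rodrigues(T[:3,:3])[0],T[:3,3],K,d)[0].reshape(-1,2)
def ray(n,uv,z):
    K,d,W,T=cam(n)
    q=cv2.undistortPoints(np.array(uv,float).reshape(-1,1,2),K,d).reshape(-1,2)
    D=np.c_[q,np.ones(len(q))]@W[:3,:3].T;o=W[:3,3]
    return o+D*((z-o[2])/D[:,2])[:,None]
def crop(img,x0,y0,x1,y1,s):
    return cv2.resize(img[y0:y1,x0:x1],None,fx=s,fy=s,interpolation=cv2.INTER_CUBIC)
E
python3 - <<'E'
from h import *
t=cv2.imread("pics/top0.png");s=cv2.imread("pics/side0.png")
a=crop(t,238,172,312,232,8);cv2.imwrite("pics/c1.png",np.vstack([a])[:600,:800])
b=crop(t,328,182,410,232,8);
cv2.imwrite("pics/c2.png",b)
cv2.imwrite("pics/c3.png",crop(s,255,165,365,280,5))
E
```

```text
(no output)
```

View pics/c1.png

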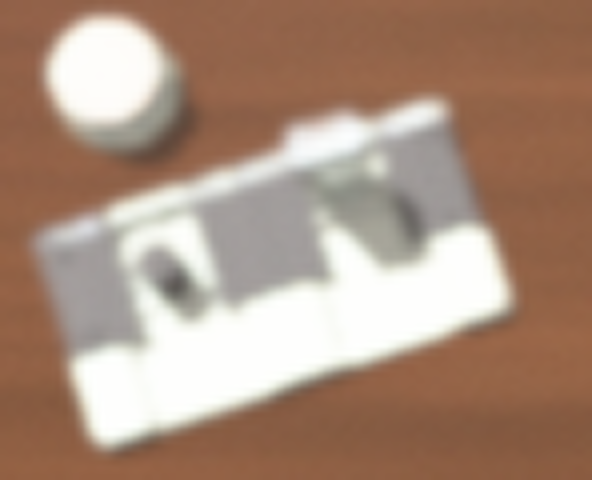

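View pics/c2.png

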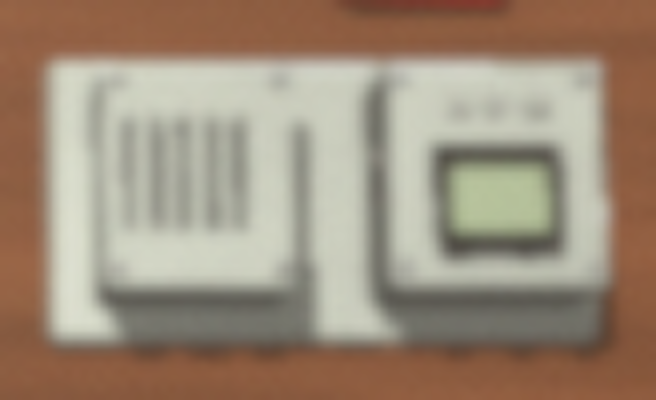

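View pics/c3.png

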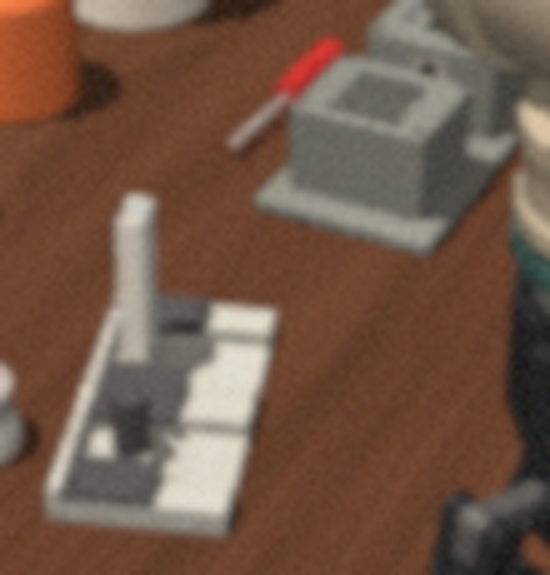

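```bash
cat > fit.py <<'E'
from h import *
from scipy.optimize import least_squares
def pose(p,P):
    c,s=np.cos(p[2]),np.sin(p[2]);P=np.array(P,float)
    return np.c_[p[0]+c*P[:,0]-s*P[:,1],p[1]+s*P[:,0]+c*P[:,1],P[:,2]]
def fit(picks,p0,z0=0):
    # picks: cam,offx,offy,scale,[(u,v),(X,Y,Z)mm]
    def f(p):
        r=[]
        for n,ox,oy,s,L in picks:
            uv=(np.array([l[0] for l in L])+.5)/s-.5+[ox,oy]
            P=np.array([l[1] for l in L])/1000.+[0,0,z0]
            r.append(proj(n,pose(p,P))-uv)
        return np.vstack(r).ravel()
    q=least_squares(f,p0,loss="soft_l1",f_scale=.5)
    print(np.round(q.x[:2],4),round(np.degrees(q.x[2]),2));print(np.round(f(q.x).reshape(-1,2),1).tolist())
    return q.x
if __name__=="__main__":
    T1=("top",238,172,8);T2=("top",328,182,8);S=("side",255,165,5)
    td=[((105,440),(-50,98,19.5)),((510,302),(-50,-98,19.5)),((40,240),(50,98,19.5)),((445,100),(50,-98,19.5))]
    sd=[((225,515),(-50,98,19.5)),((50,498),(50,98,19.5)),((278,311),(-50,-98,19.5))]
    tl=[((75,350),(-10,98,19.5)),((485,222),(-10,-98,19.5))]
    p0=[.55,.12,.3]
    for k in ([T1+(td+tl,)],[S+(sd,)],[T1+(td+tl,),S+(sd,)]): fit(k,p0)
    print("meter")
    tm=[((48,60),(65,125,12)),((600,60),(65,-125,12)),((48,340),(-65,125,12)),((603,340),(-65,-125,12)),((298,78),(50,20,78)),((296,290),(-50,20,78)),((385,72),(50,-20,78)),((385,292),(-50,-20,78))]
    sm=[((258,195),(65,125,12)),((432,240),(-65,125,12)),((472,95),(-50,20,78)),((347,55),(50,20,78))]
    p0=[.55,-.14,0]
    for k in ([T2+(tm,)],[S+(sm,)],[T2+(tm,),S+(sm,)]): fit(k,p0)
    print("block")
    tb=[((288,130),(8,14,110)),((360,108),(8,-14,110)),((296,160),(-8,14,110)),((370,138),(-8,-14,110))]
    sb=[((116,205),(8,14,110)),((156,208),(-8,-14,110)),((120,360),(8,14,6)),((150,362),(-8,14,6))]
    p0=[.56,.08,.3]
    for k in ([T1+(tb,)],[S+(sb,)]): fit(k,p0,.006)
E
python3 fit.py
```

```text
[0.5611 0.1637] 19.21
[[-0.4, 0.0], [0.4, 0.0], [-0.2, -0.6], [-0.0, 0.0], [0.2, 0.9], [0.1, -0.1]]
[0.5572 0.169 ] 19.28
[[0.4, 0.1], [-0.4, -0.1], [0.0, -0.0]]
[0.5603 0.1643] 19.26
[[-0.5, 0.3], [0.2, 0.2], [-0.4, -0.4], [-0.2, 0.2], [0.0, 1.2], [-0.1, 0.0], [0.2, -1.2], [-0.5, -1.4], [-0.2, -1.1]]
meter
[ 0.5579 -0.1876] -0.13
[[0.2, 0.3], [-1.2, 0.8], [0.2, 0.1], [-0.4, 0.8], [-0.4, -1.7], [0.2, -0.1], [0.1, -0.8], [0.7, -0.2]]
[ 0.5579 -0.1891] 0.27
[[-0.1, 0.2], [-0.2, 1.1], [1.0, -1.9], [-0.2, -0.5]]
[ 0.5576 -0.1878] 0.0
[[0.2, 0.5], [-1.1, 0.8], [0.3, 0.3], [-0.3, 0.8], [-0.4, -1.6], [0.3, 0.0], [0.1, -0.8], [0.8, -0.1], [-0.3, 0.3], [-0.4, 1.3], [0.9, -1.7], [-0.3, -0.3]]
block
[0.6022 0.1305] 18.29
[[0.5, -0.4], [-0.7, -0.1], [0.8, 0.2], [-0.6, 0.4]]
[0.6033 0.1254] 13.5
[[0.1, 2.0], [0.1, -2.7], [0.3, -0.2], [-0.7, 0.2]]
```

>>> step_arm:
  increments:
    - {"hand":0,"xyz":[2.6,-2.3,0],"roll":2.8}
    - {"hand":0,"xyz":[2.6,-2.3,0],"roll":2.8}
    - {"hand":0,"xyz":[2.6,-2.3,0],"roll":2.8}
    - {"hand":0,"xyz":[2.6,-2.3,0],"roll":2.8}
    - {"hand":0,"xyz":[2.6,-2.3,0],"roll":2.8}

```text
clock: 0.6
eef_pos: [0.3322, 0.3687, 0.2309]
ee_rot: [[-0.989, 0.147, -0.0], [0.147, 0.989, -0.0], [0.0, -0.0, -1.0]]
contact_force: [-0.3, 0.8, 0.1]
finger_gap: 0.0853
grip_force: 0.0
```

>>> step_arm:
  increments:
    - {"hand":0,"xyz":[2.6,-2.3,0],"roll":2.8}
    - {"hand":0,"xyz":[2.6,-2.3,0],"roll":2.8}
    - {"hand":0,"xyz":[2.6,-2.3,0],"roll":2.8}
    - {"hand":0,"xyz":[2.6,-2.3,0],"roll":2.8}
    - {"hand":0,"xyz":[2.6,-2.3,0],"roll":2.8}

```text
clock: 1.1
eef_pos: [0.4622, 0.2537, 0.2309]
ee_rot: [[-0.995, -0.097, -0.001], [-0.097, 0.995, -0.0], [0.001, -0.0, -1.0]]
contact_force: [0.2, 0.5, -0.3]
finger_gap: 0.0854
grip_force: 0.0
```

>>> step_arm:
  increments:
    - {"hand":0,"xyz":[2.6,-2.3,0],"roll":2.8}
    - {"hand":0,"xyz":[2.6,-2.3,0],"roll":2.8}
    - {"hand":0,"xyz":[2.6,-2.3,0],"roll":2.8}
    - {"hand":0,"xyz":[2.0,-2.0,0],"roll":2.8}
    - {"hand":0,"xyz":[0,0,0],"roll":0}

```text
clock: 1.6
eef_pos: [0.5609, 0.1632, 0.2301]
ee_rot: [[-0.959, -0.284, -0.001], [-0.284, 0.959, -0.001], [0.002, -0.001, -1.0]]
contact_force: [0.4, 0.8, -0.6]
finger_gap: 0.0856
grip_force: 0.0
```

```bash
python3 - <<'E'
from h import *
from fit import pose
s=robot.snapshot("side");cv2.imwrite("pics/side1.png",s)
x0,y0,k=255,165,5
im=crop(s,x0,y0,x0+150,y0+115,k)
def box(p,x,y,z,col):
    for zz in z:
        c=pose(p,[(a/1e3,b/1e3,zz/1e3) for a,b in((x[0],y[0]),(x[1],y[0]),(x[1],y[1]),(x[0],y[1]))])
        q=((proj("side",c)-[x0,y0]+.5)*k-.5)
        cv2.polylines(im,[np.round(q).astype(int)],True,col,1)
D=(.5605,.1645,np.radians(19.2));M=(.5578,-.188,0.);B=(.6025,.129,np.radians(19))
box(D,(-50,50),(-98,98),(19.5,),(0,0,255));box(M,(-65,65),(-125,125),(12,),(0,0,255))
box(M,(-50,50),(20,20),(78,12),(0,255,0));box(M,(-50,50),(-20,-20),(78,12),(255,0,0))
box(B,(-8,8),(-14,14),(12,116),(0,255,0))
cv2.imwrite("pics/o1.png",im)
E
```

```text
(no output)
```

View pics/o1.png

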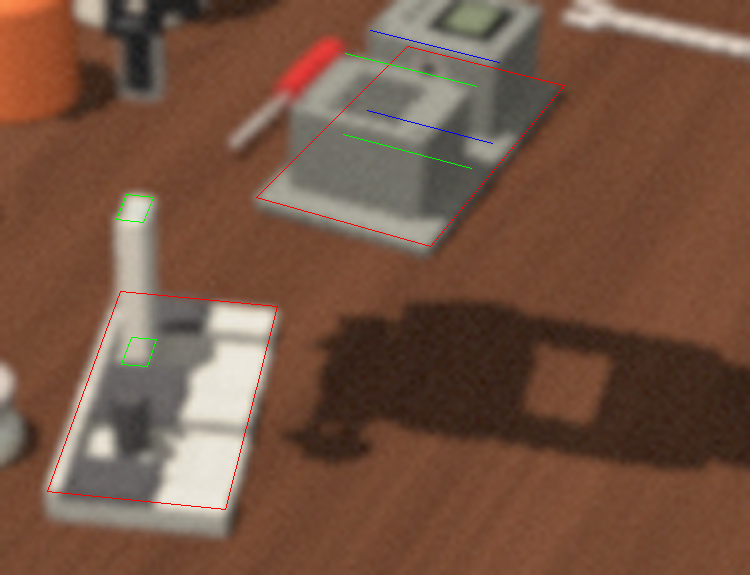

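>>> step_arm:
  increments:
    - {"hand":0,"xyz":[2.1,-1.7,0],"roll":1.2}
    - {"hand":0,"xyz":[2.1,-1.7,0],"roll":1.1}
    - {"hand":0,"xyz":[0,0,-3],"roll":0}
    - {"hand":0,"xyz":[0,0,-3],"roll":0}
    - {"hand":0,"xyz":[0,0,0],"roll":0}

```text
clock: 2.15
eef_pos: [0.5987, 0.1324, 0.166]
ee_rot: [[-0.946, -0.325, -0.01], [-0.325, 0.946, -0.001], [0.009, 0.002, -1.0]]
contact_force: [-0.9, 0.3, -0.5]
finger_gap: 0.0858
grip_force: 0.0
```

>>> step_arm:
  increments:
    - {"hand":0,"xyz":[0,0,-3],"roll":0}
    - {"hand":0,"xyz":[0,0,-2.5],"roll":0}
    - {"hand":0,"xyz":[0,0,-2.5],"roll":0}
    - {"hand":0,"xyz":[0,0,-1.9],"roll":0}
    - {"hand":0,"xyz":[0,0,0],"roll":0}

```text
clock: 2.65
eef_pos: [0.5999, 0.1325, 0.0707]
ee_rot: [[-0.946, -0.325, -0.004], [-0.325, 0.946, -0.0], [0.004, 0.001, -1.0]]
contact_force: [-0.4, -0.5, -1.2]
finger_gap: 0.0854
grip_force: 0.0
```

```bash
python3 - <<'E'
from h import *
s=robot.snapshot("side");t=robot.snapshot("top");cv2.imwrite("pics/side2.png",s);cv2.imwrite("pics/top2.png",t)
cv2.imwrite("pics/o2.png",np.hstack([crop(s,245,165,345,280,5),crop(t,250,160,300,275,5)]))
E
```

```text
(no output)
```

View pics/o2.png

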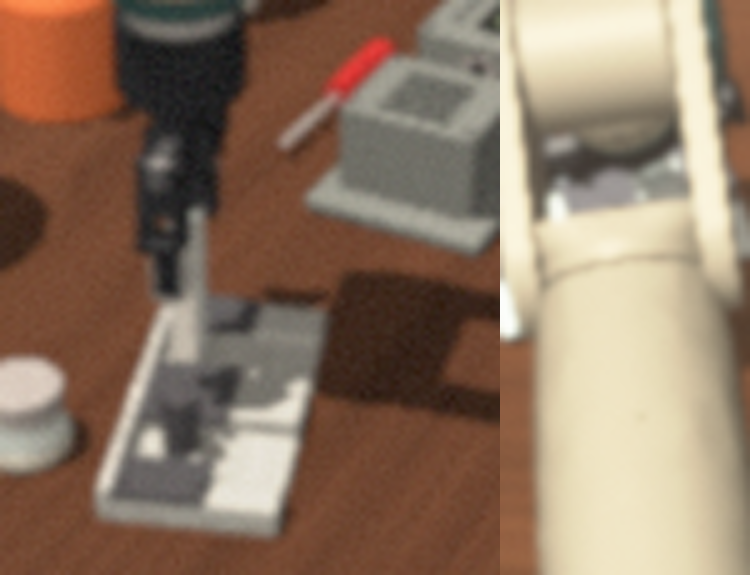

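>>> step_arm:
  increments:
    - {"hand":0,"xyz":[0.25,-0.35,0],"roll":0}
    - {"hand":0,"xyz":[0,0,0],"roll":0}
    - {"hand":0.3,"xyz":[0,0,0],"roll":0}
    - {"hand":0.4,"xyz":[0,0,0],"roll":0}
    - {"hand":0.5,"xyz":[0,0,0],"roll":0}
  newtons: 20

```text
clock: 3.25
eef_pos: [0.6039, 0.1283, 0.0725]
ee_rot: [[-0.946, -0.324, 0.0], [-0.324, 0.946, 0.0], [-0.0, 0.0, -1.0]]
contact_force: [0.2, -0.6, 0.7]
finger_gap: 0.0441
grip_force: 0.0
```

>>> step_arm:
  increments:
    - {"hand":0.6,"xyz":[0,0,0],"roll":0}
    - {"hand":0.65,"xyz":[0,0,0],"roll":0}
    - {"hand":0.7,"xyz":[0,0,0],"roll":0}
    - {"hand":0.75,"xyz":[0,0,0],"roll":0}
    - {"hand":0.8,"xyz":[0,0,0],"roll":0}

```text
clock: 3.75
eef_pos: [0.6036, 0.1289, 0.0721]
ee_rot: [[-0.946, -0.325, -0.001], [-0.325, 0.946, 0.001], [0.0, 0.001, -1.0]]
contact_force: [-1.6, 3.9, -0.5]
finger_gap: 0.0281
grip_force: 20.9
```

>>> step_arm:
  increments:
    - {"hand":1,"xyz":[-0.05,0.14,0],"roll":0}
    - {"hand":1,"xyz":[0,0,0],"roll":0}
    - {"hand":1,"xyz":[0,0,0],"roll":0}
  newtons: 35

```text
clock: 4.05
eef_pos: [0.6032, 0.1298, 0.0721]
ee_rot: [[-0.946, -0.325, -0.001], [-0.325, 0.946, 0.0], [0.001, 0.0, -1.0]]
contact_force: [-1.8, 3.5, -1.7]
finger_gap: 0.0274
grip_force: 34.8
```

>>> step_arm:
  increments:
    - {"hand":1,"xyz":[-0.05,0.14,0],"roll":0}
    - {"hand":1,"xyz":[0,0,0],"roll":0}
    - {"hand":1,"xyz":[0,0,0],"roll":0}

```text
clock: 4.35
eef_pos: [0.6032, 0.1307, 0.0724]
ee_rot: [[-0.946, -0.324, 0.001], [-0.324, 0.946, -0.001], [-0.0, -0.001, -1.0]]
contact_force: [0.7, -0.2, -1.7]
finger_gap: 0.0274
grip_force: 34.4
```

>>> step_arm:
  increments:
    - {"hand":1,"xyz":[-0.32,0.0,0.05],"roll":0}
    - {"hand":1,"xyz":[-0.42,-0.14,0],"roll":0}
    - {"hand":1,"xyz":[-0.47,-0.16,0],"roll":0}
    - {"hand":1,"xyz":[-0.47,-0.16,0],"roll":0}

```text
clock: 4.75
eef_pos: [0.5856, 0.1263, 0.0728]
ee_rot: [[-0.946, -0.325, -0.0], [-0.325, 0.946, -0.0], [0.0, -0.0, -1.0]]
contact_force: [0.4, -0.3, -2.2]
finger_gap: 0.0274
grip_force: 34.4
```

>>> step_arm:
  increments:
    - {"hand":1,"xyz":[-0.47,-0.16,0],"roll":0}
    - {"hand":1,"xyz":[-0.47,-0.16,0],"roll":0}
    - {"hand":1,"xyz":[-0.47,-0.16,0],"roll":0}
    - {"hand":1,"xyz":[-0.47,-0.16,0],"roll":0}

```text
clock: 5.15
eef_pos: [0.5669, 0.12, 0.0729]
ee_rot: [[-0.946, -0.325, 0.0], [-0.325, 0.946, 0.0], [-0.0, 0.0, -1.0]]
contact_force: [-0.0, -0.1, -1.6]
finger_gap: 0.0277
grip_force: 34.4
```

>>> step_arm:
  increments:
    - {"hand":1,"xyz":[-0.47,-0.16,0],"roll":0}
    - {"hand":1,"xyz":[-0.47,-0.16,0],"roll":0}
    - {"hand":1,"xyz":[-0.47,-0.16,0],"roll":0}
    - {"hand":1,"xyz":[-0.47,-0.16,0],"roll":0}
    - {"hand":1,"xyz":[0,0,0],"roll":0}

```text
clock: 5.65
eef_pos: [0.5481, 0.1136, 0.0728]
ee_rot: [[-0.946, -0.324, -0.0], [-0.324, 0.946, 0.0], [0.0, 0.0, -1.0]]
contact_force: [0.7, -0.1, -1.3]
finger_gap: 0.0275
grip_force: 34.4
```

```bash
python3 - <<'E'
from h import *
from fit import pose
s=robot.snapshot("side");t=robot.snapshot("top");cv2.imwrite("pics/side3.png",s);cv2.imwrite("pics/top3.png",t)
o=robot.observe();print(o["eef_pos"],o["contact_force"])
cv2.imwrite("pics/o3.png",np.hstack([crop(s,265,165,365,280,5)]))
E
```

```text
[0.54856609 0.11373048 0.07294724] [ 1.03635089 -0.35867192 -0.89047887]
```

View pics/o3.png

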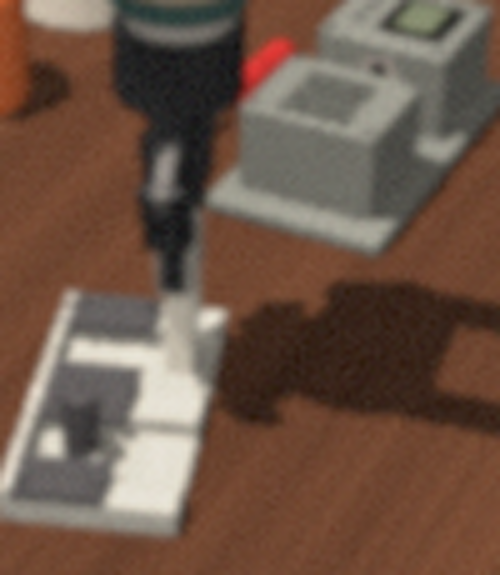

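>>> step_arm:
  increments:
    - {"hand":1,"xyz":[-0.28,-0.1,0],"roll":0}
    - {"hand":1,"xyz":[0,0,0.2],"roll":0}
    - {"hand":1,"xyz":[0,0,0.3],"roll":0}
    - {"hand":1,"xyz":[0,0,0.4],"roll":0}
    - {"hand":1,"xyz":[0,0,0],"roll":0}

```text
clock: 6.25
eef_pos: [0.5463, 0.1128, 0.0828]
ee_rot: [[-0.946, -0.324, 0.002], [-0.324, 0.946, 0.0], [-0.002, -0.0, -1.0]]
contact_force: [0.0, -0.2, -1.1]
finger_gap: 0.0274
grip_force: 34.3
```

>>> step_arm:
  increments:
    - {"hand":1,"xyz":[0,0,1.5],"roll":0}
    - {"hand":1,"xyz":[0,0,2.5],"roll":0}
    - {"hand":1,"xyz":[0,0,2.5],"roll":0}
    - {"hand":1,"xyz":[0,0,2.5],"roll":0}
    - {"hand":1,"xyz":[0,0,1.5],"roll":0}

```text
clock: 6.75
eef_pos: [0.5464, 0.1128, 0.1903]
ee_rot: [[-0.946, -0.325, 0.004], [-0.325, 0.946, 0.001], [-0.004, -0.001, -1.0]]
contact_force: [0.7, 0.4, -1.1]
finger_gap: 0.0275
grip_force: 34.4
```

>>> step_arm:
  increments:
    - {"hand":1,"xyz":[0,-1,0],"roll":-4}
    - {"hand":1,"xyz":[0,-2.2,0],"roll":-8}
    - {"hand":1,"xyz":[0.1,-2.2,0],"roll":-8}
    - {"hand":1,"xyz":[0.1,-2.2,0],"roll":-8}
    - {"hand":1,"xyz":[0.1,-2.2,0],"roll":-8}

```text
clock: 7.25
eef_pos: [0.5486, 0.0139, 0.1871]
ee_rot: [[-0.954, 0.299, -0.0], [0.299, 0.954, 0.0], [0.0, 0.0, -1.0]]
contact_force: [-0.2, 0.7, -1.9]
finger_gap: 0.0278
grip_force: 34.5
```

>>> step_arm:
  increments:
    - {"hand":1,"xyz":[0.1,-2.2,0],"roll":-8}
    - {"hand":1,"xyz":[0.1,-2.2,0],"roll":-8}
    - {"hand":1,"xyz":[0.1,-2.2,0],"roll":-8}
    - {"hand":1,"xyz":[0.1,-2.2,0],"roll":-8}
    - {"hand":1,"xyz":[0.1,-2.2,0],"roll":-8}

```text
clock: 7.75
eef_pos: [0.5536, -0.0961, 0.187]
ee_rot: [[-0.539, 0.842, -0.0], [0.842, 0.539, 0.0], [0.0, -0.0, -1.0]]
contact_force: [0.2, 1.2, -1.3]
finger_gap: 0.0277
grip_force: 34.4
```

>>> step_arm:
  increments:
    - {"hand":1,"xyz":[0.1,-2.2,0],"roll":-8}
    - {"hand":1,"xyz":[0.1,-2.2,0],"roll":-8}
    - {"hand":1,"xyz":[0.1,-2.2,0],"roll":-8}
    - {"hand":1,"xyz":[0.1,-1.5,0],"roll":-5}
    - {"hand":1,"xyz":[0,0,0],"roll":0}

```text
clock: 8.25
eef_pos: [0.5574, -0.1779, 0.1867]
ee_rot: [[-0.065, 0.998, -0.0], [0.998, 0.065, -0.0], [-0.0, -0.0, -1.0]]
contact_force: [0.9, 1.8, -2.1]
finger_gap: 0.0273
grip_force: 34.4
```

>>> step_arm:
  increments:
    - {"hand":1,"xyz":[0,-0.5,0],"roll":-2}
    - {"hand":1,"xyz":[0,-0.5,0],"roll":-1.7}
    - {"hand":1,"xyz":[0,0,-2],"roll":0}
    - {"hand":1,"xyz":[0,0,0],"roll":0}
    - {"hand":1,"xyz":[0,0,0],"roll":0}

```text
clock: 8.75
eef_pos: [0.5575, -0.1858, 0.1667]
ee_rot: [[-0.005, 1.0, -0.001], [1.0, 0.005, 0.0], [0.0, -0.001, -1.0]]
contact_force: [1.2, 0.2, -0.6]
finger_gap: 0.0281
grip_force: 34.6
```

```bash
cat > look.py <<'E'
from h import *
from fit import pose
import sys
k=sys.argv[1]
s=robot.snapshot("side");t=robot.snapshot("top");cv2.imwrite(f"pics/side{k}.png",s);cv2.imwrite(f"pics/top{k}.png",t)
o=robot.observe();e=o["eef_pos"];print(e,np.degrees(np.arctan2(o["ee_rot"][1,1],o["ee_rot"][0,1])),o["contact_force"])
x0,y0,K=300,140,8
im=crop(s,x0,y0,x0+75,y0+75,K);cv2.imwrite(f"pics/raw{k}.png",im)
f=e[2]-.0665
for p,x,y,z,c in (((.5578,-.188,0),(-50,50),(20,20),(.078,),(0,255,0)),((.5578,-.188,0),(-50,50),(-20,-20),(.078,),(255,0,0)),
  ((e[0],e[1],0),(-14,14),(-8,8),(f+.006,),(0,0,255)),((e[0],e[1],0),(-24,24),(-12,12),(f,f+.006),(0,255,255))):
  for zz in z:
    P=pose(p,[(a/1e3,b/1e3,zz) for a,b in((x[0],y[0]),(x[1],y[0]),(x[1],y[1]),(x[0],y[1]))])
    cv2.polylines(im,[np.round((proj("side",P)-[x0,y0]+.5)*K-.5).astype(int)],True,c,1)
cv2.imwrite(f"pics/o{k}.png",im)
E
python3 look.py 4
```

```text
[ 0.55807912 -0.18614273  0.16785478] 0.25934089556142564 [-0.14198785  0.78856483 -1.56611743]
```

View pics/o4.png

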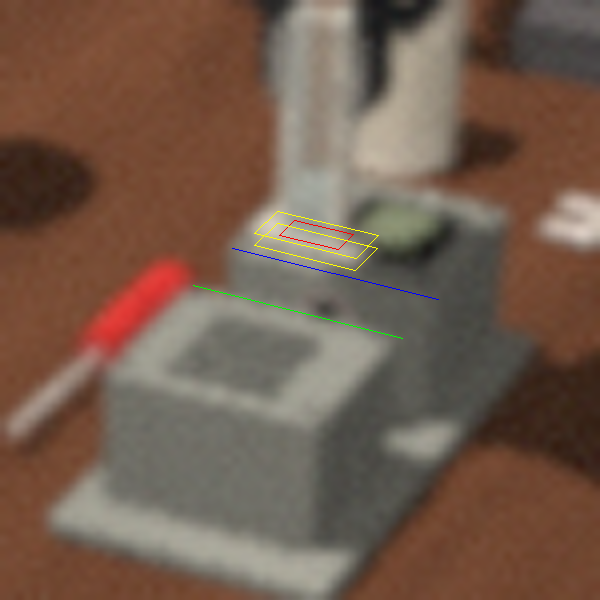

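```bash
python3 - <<'E'
from h import *
from fit import pose
s=cv2.imread("pics/side4.png").astype(float)
e=np.array([.5579,-.1861,.1675]);f=e[2]-.0665
for z in (.030,.045,.06):
    P=pose((e[0],e[1],0),[(14e-3,8e-3,f+z),(-14e-3,8e-3,f+z),(-14e-3,-8e-3,f+z)]);q=proj("side",P)
    v=q[:2,1].mean();r=s[int(v)-1:int(v)+2,325:352].mean((0,2))
    print(np.round(q,1).tolist());print(325,np.round(r).astype(int).tolist())
E
```

```text
[[334.8, 162.8], [342.2, 164.6], [344.1, 162.7]]
325 [81, 83, 83, 80, 81, 80, 78, 78, 92, 122, 145, 157, 160, 163, 161, 164, 166, 155, 141, 138, 138, 132, 131, 132, 133, 131, 126]
[[335.0, 158.9], [342.5, 160.6], [344.3, 158.8]]
325 [82, 83, 81, 81, 82, 82, 79, 80, 87, 113, 144, 154, 145, 134, 133, 136, 147, 149, 147, 160, 174, 176, 175, 173, 168, 164, 158]
[[335.2, 154.9], [342.7, 156.6], [344.6, 154.8]]
325 [81, 82, 83, 83, 82, 81, 84, 83, 86, 110, 144, 156, 147, 136, 132, 136, 146, 151, 142, 139, 151, 163, 169, 170, 167, 164, 155]
```

>>> step_arm:
  increments:
    - {"hand":1,"xyz":[-0.1,-0.1,0],"roll":-0.2}
    - {"hand":1,"xyz":[0,0,-1.5],"roll":0}
    - {"hand":1,"xyz":[0,0,-1.5],"roll":0}
    - {"hand":1,"xyz":[0,0,-1.5],"roll":0}
    - {"hand":1,"xyz":[0,0,0],"roll":0}

```text
clock: 9.35
eef_pos: [0.555, -0.1865, 0.1177]
ee_rot: [[-0.001, 1.0, -0.006], [1.0, 0.001, 0.003], [0.003, -0.006, -1.0]]
contact_force: [0.1, -0.1, -1.3]
finger_gap: 0.0273
grip_force: 34.6
```

>>> step_arm:
  increments:
    - {"hand":1,"xyz":[0,0,-1],"roll":0}
    - {"hand":1,"xyz":[0,0,-1],"roll":0}
    - {"hand":1,"xyz":[0,0,-0.9],"roll":0}
    - {"hand":1,"xyz":[0,0,0],"roll":0}
    - {"hand":1,"xyz":[0,0,0],"roll":0}

```text
clock: 9.85
eef_pos: [0.5567, -0.1873, 0.0927]
ee_rot: [[-0.001, 1.0, -0.0], [1.0, 0.001, 0.0], [0.0, -0.0, -1.0]]
contact_force: [-1.1, -0.1, -0.5]
finger_gap: 0.0275
grip_force: 34.6
```

>>> step_arm:
  increments:
    - {"hand":1,"xyz":[0,0,-0.3],"roll":0}
    - {"hand":1,"xyz":[0,0,0],"roll":0}
    - {"hand":1,"xyz":[0,0,0],"roll":0}

```text
clock: 10.15
eef_pos: [0.5568, -0.1873, 0.0901]
ee_rot: [[-0.001, 1.0, 0.0], [1.0, 0.001, -0.0], [-0.0, 0.0, -1.0]]
contact_force: [0.2, 0.6, -2.1]
finger_gap: 0.0273
grip_force: 34.7
```

```bash
python3 - <<'E'
from h import *
from fit import pose
I=[robot.snapshot("side").astype(float) for _ in range(4)];s=np.clip(np.mean(I,0),0,255).astype(np.uint8);cv2.imwrite("pics/side5.png",s)
t=robot.snapshot("top");cv2.imwrite("pics/top5.png",t)
o=robot.observe();e=o["eef_pos"];print(e,o["contact_force"],o["joint_vel"].round(3))
x0,y0,x1,y1,K=315,140,365,195,8
a=cv2.convertScaleAbs(crop(s,x0,y0,x1,y1,K),alpha=1.4,beta=-30);b=a.copy()
f=.023
for p,x,y,z,c in (((.5578,-.188,0),(-50,50),(20,20),.078,(0,255,0)),((.5578,-.188,0),(-50,50),(-20,-20),.078,(255,0,0)),((e[0],e[1],0),(-14,14),(-8,8),.078,(0,0,255)),((e[0],e[1],0),(-14,14),(-8,8),.133,(0,0,255))):
    P=pose(p,[(u/1e3,v/1e3,z) for u,v in((x[0],y[0]),(x[1],y[0]),(x[1],y[1]),(x[0],y[1]))])
    q=proj("side",P);print(np.round(q,1).tolist())
    cv2.polylines(b,[np.round((q-[x0,y0]+.5)*K-.5).astype(int)],True,c,1)
cv2.imwrite("pics/o5.png",np.hstack([a,b]))
E
```

```text
[ 0.55678166 -0.18728545  0.08995243] [-0.23000389 -0.48761285 -0.04625287] [ 0.001  0.001  0.001 -0.003 -0.    -0.   ]
[[349.9, 181.8], [323.7, 175.2], [323.7, 175.2], [349.9, 181.8]]
[[354.3, 177.0], [328.5, 170.6], [328.5, 170.6], [354.3, 177.0]]
[[343.7, 176.2], [336.4, 174.4], [334.6, 176.3], [341.9, 178.1]]
[[344.6, 162.1], [337.2, 160.4], [335.2, 162.2], [342.7, 164.0]]
```

View pics/o5.png

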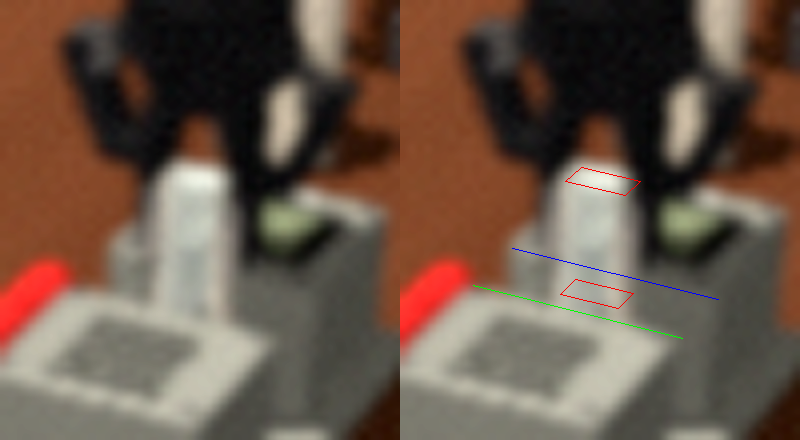

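```bash
cat > edge.py <<'E'
from h import *
from fit import pose
def edge(img,n,p,A,B,L=4,N=25,lo=.15,hi=.85):
    """signed normal offset (px) of strongest gradient from predicted segment A-B (mm, local), + normal"""
    q=proj(n,pose(p,np.array([A,B])/1000.));d=(q[1]-q[0])/np.linalg.norm(q[1]-q[0]);nn=np.array([-d[1],d[0]])
    if abs(nn[1])>abs(nn[0]): nn=nn*np.sign(nn[1])
    else: nn=nn*np.sign(nn[0])
    t=np.arange(-L,L+.01,.25);g=cv2.GaussianBlur(cv2.cvtColor(img,6).astype(np.float32),(0,0),.6)
    S=np.array([q[0]+(q[1]-q[0])*k for k in np.linspace(lo,hi,N)])
    M=S[:,None]+t[None,:,None]*nn
    pr=cv2.remap(g,M[...,0].astype(np.float32),M[...,1].astype(np.float32),1).mean(0)
    gr=np.gradient(pr,.25);i=[k for k in range(1,len(t)-1) if abs(gr[k])>abs(gr[k-1]) and abs(gr[k])>=abs(gr[k+1]) and abs(gr[k])>4]
    return nn.round(2).tolist(),[(round(float(t[k]),2),int(gr[k])) for k in i]
E
python3 - <<'E'
from edge import *
M=(.5578,-.188,0.)
segs={"base+y":((65,125,12),(-65,125,12)),"base+y bot":((65,125,0),(-65,125,0)),"lamp inner":((50,20,78),(-50,20,78)),"lamp front":((-50,20,78),(-50,85,78)),"sens inner":((50,-20,78),(-50,-20,78)),"sens front":((-50,-20,78),(-50,-90,78)),"base front":((-65,125,12),(-65,-125,12)),"base rear":((65,125,12),(65,-125,12)),"base-y":((65,-125,12),(-65,-125,12)),"lamp rear":((50,20,78),(50,85,78)),"sens rear":((50,-20,78),(50,-90,78))}
for f,n in(("side1","side"),("top0","top")):
    im=cv2.imread(f"pics/{f}.png");print(f)
    for k,(a,b) in segs.items(): print(k,*edge(im,n,M,a,b))
im=cv2.imread("pics/side5.png");B=(.5568,-.1873,0.)
print("block")
for k,(a,b) in {"near bottom of top":((14,8,133),(-14,8,133)),"far top":((14,-8,133),(-14,-8,133)),"left vert":((14,8,85),(14,8,128)),"right vert":((-14,-8,85),(-14,-8,128)),"right near vert":((-14,8,85),(-14,8,128)),"lamp in":None}.items() if 0 else [("near",((14,8,133),(-14,8,133))),("far",((14,-8,133),(-14,-8,133))),("left",((14,8,85),(14,8,128))),("right",((-14,-8,85),(-14,-8,128))),("rnear",((-14,8,85),(-14,8,128)))]: print(k,*edge(im,"side",B,a,b))
E
```

```text
side1
base+y [-0.28, 0.96] [(1.0, -25)]
base+y bot [-0.28, 0.96] [(-2.0, -25)]
lamp inner [-0.24, 0.97] [(0.0, 16), (2.75, -11)]
lamp front [0.74, 0.67] [(-0.5, -24)]
sens inner [-0.24, 0.97] [(-3.0, 19), (0.5, -17)]
sens front [0.74, 0.67] [(-0.5, -27)]
base front [0.77, 0.64] [(0.0, -14), (2.5, 8)]
base rear [0.71, 0.71] [(-2.75, -4)]
base-y [-0.24, 0.97] [(-0.75, -9)]
lamp rear [0.69, 0.72] [(-2.75, -4), (-0.25, 21)]
sens rear [0.69, 0.72] [(-0.75, 26)]
top0
base+y [1.0, -0.0] [(-2.5, 7), (-1.5, 21), (-0.5, 34), (0.75, 29)]
base+y bot [1.0, -0.0] [(-2.25, 7), (-0.25, 34), (2.0, 12)]
lamp inner [1.0, -0.02] [(-1.25, -16), (1.75, 19)]
lamp front [-0.01, 1.0] [(-0.25, -40), (2.75, 8)]
sens inner [1.0, -0.02] [(-2.75, -30), (0.25, 31)]
sens front [-0.01, 1.0] [(-0.5, -36), (0.75, -21), (2.75, 8)]
base front [-0.01, 1.0] [(-1.0, -14), (0.0, -14), (2.0, 6)]
base rear [-0.01, 1.0] [(-1.0, 33)]
base-y [1.0, -0.03] [(1.0, -26)]
lamp rear [-0.01, 1.0] [(0.0, 33)]
sens rear [-0.01, 1.0] [(-0.75, 34), (0.75, 13), (3.75, -4)]
block
near [-0.23, 0.97] [(-3.0, 38), (0.25, -9)]
far [-0.23, 0.97] [(-0.75, 36), (2.25, -7)]
left [1.0, 0.05] [(-0.5, 18)]
right [1.0, 0.06] [(-0.75, -26), (0.25, -27), (3.25, 18)]
rnear [1.0, 0.06] [(1.75, -25)]
```

>>> step_arm:
  increments:
    - {"hand":1,"xyz":[0.12,0.05,-0.07],"roll":0}
    - {"hand":1,"xyz":[0,0,0],"roll":0}
    - {"hand":1,"xyz":[0,0,0],"roll":0}
    - {"hand":1,"xyz":[0,0,0],"roll":0}
    - {"hand":1,"xyz":[0,0,0],"roll":0}

```text
clock: 10.9
eef_pos: [0.5579, -0.1868, 0.0891]
ee_rot: [[-0.001, 1.0, 0.0], [1.0, 0.001, -0.0], [-0.0, 0.0, -1.0]]
contact_force: [-0.1, 0.8, -1.4]
finger_gap: 0.0278
grip_force: 34.7
```

```bash
python3 -c "
from station import robot
print(robot.close_job())"
```

```text
the job is handed in; nothing more can be done
None
```

The job is handed in at about 10.9 s: the gripper is still holding the block upright in the meter gap by its frosted faces. The window's offset from the beam is estimated at about 1–2 mm along x and z and 3 mm along the beam. The wrist force at the end was no more than the block's weight; the only notable push was about 4 N against the block while gripping it in the dock, and I eased that off before sliding it.

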